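# Stand the slumped survey slate back up in its rack

### The job

One of the white survey slates has slumped over sideways in the slotted rack and sticks out of the row. Stand it up on edge in the same slot, leaning back on its own back rest like the other slates, and slide it along the slot until it is fully home against the stop at the far end. Leave the other slates and everything else on the table where they are.

Things in the scene. Friction and masses are not known exactly. Their poses are not given: they have to be found in the camera images.
- slate: The slumped slate: rigid white board with grey ruled lines, 160 mm long (its x, along the slot), 8 thick (y), 120 high (z), about 0.16 kg. Origin: middle of its lower edge face. At the start its lower edge is in its slot, but it leans about 45 degrees to the rack's +y over the next back rest's top, its upper edge 30 mm past it, and it sticks out 35 to 65 mm towards the robot.
- slot: The slumped slate's own slot, its floor a dark rubber strip; axes as the rack's. Origin: where the slate's origin comes when home, 18 mm above the table, 4 mm to +y of the foot of its back rest, 80 mm before the stop wall. The slot is 18 mm wide, then a lip 8 mm high, 6 mm thick. A slate in it leans 10 degrees to -y on its back rest.
- rack: Fixed wooden slate rack, 190 mm in x (away from the robot, along the slots), 490 mm in y, base 18 mm thick; origin under its middle. Six plywood back rests, 65 mm high, 6 thick, 155 long, lean 10 degrees to -y; feet of their +y faces at y = -220 to 220 mm, 88 apart. Slots 1 to 5 lie on the +y sides of the first five; slates are in 1, 3, 5 (the slumped one in any of them).
- stop (a point): Middle of the stop wall's face at the far (+x) end of all slots, at the height of the base's top; the wall is 55 mm high above it, 12 mm thick, and runs along the rack's y.
- slate_b: A standing slate like the slumped one (160 x 8 x 120 mm, origin in the middle of its lower edge face, z up), home in its slot: leave alone.
- slate_c: Another standing slate, the same: leave alone.
- jar: Closed green glass jar, 52 mm across, 60 mm high, standing in front of the rack's second slot; origin under its centre.
- coral: Lump of orange-brown coral, 66 mm across, 48 mm high, in front of the rack's fourth slot; origin under its centre.
- stone: Grey stone, 88 mm across, 44 mm high, on the left of the table; origin under its centre.
- mug: Blue mug, 80 mm across, 85 mm high, on the right of the table; origin under its centre.
- torch: Black dive torch, 52 mm across at its foot, 130 mm high, standing on its lens on the right of the table; origin under its centre.
Not all that is in view belongs to the job. Leave any brown look-alike of the slate alone.

How it is judged:
By the outcome, as a careful person would: the job done as asked, in the order asked, and still so for the second after the job is handed in, with the robot touching nothing.
It also fails if it takes over 43 s, if anything falls off the work surface, if the arm or the gripper's body presses on something with over 40 N, if the wrist force passes 120 N, or if a joint passes its speed limit or range.

### The arm

A 6-joint arm with a two-finger parallel gripper is mounted at the origin on the work surface. World frame = base frame: x ahead of the robot, y to its left, z up, the work surface at z = 0. Lengths are in mm, angles in rad, forces in N, time in s.
With the tool pointing down it reaches from about 275 to 750 mm from the base axis. Payload 10.2 kg.
Tool frame: the origin (TCP) lies between the finger pads; the fingertips stand 25 mm ahead of it and the grasp point (between the pads) lies 6 mm ahead of it; z points along the fingers, y is the line along which they close (so a half turn about z gives the same grasp; the last joint's range is limited). The gripper opens to 85 mm and grips with 20 to 120 N. Pads are 22 mm wide; open, the fingers measure 114 mm over their backs; the gripper's body (76 mm by 85 mm) begins 54 mm behind the grasp point. The pads swing forward as they close: fully open they stand 13 mm farther back than shut.
Start: joints at [-1.349, 0.313, 1.498, -0, 1.331, -0.223], TCP at [225.884, -473.928, 256.294] pointing down, gripper open.
Joint ranges: [-2.94, 2.94], [-0.97, 2.17], [0.19, 2.56], [-1.23, 4.37], [0.02, 3.11], [-2.88, 2.88]. Speed limits (rad/s): [2.39, 2.39, 3.01, 3.14, 3.14, 3.14].

### API

Orientations are given as a unit quaternion [w, x, y, z].
In Python, from rig import ctrl, eyes, finish_job gives the robot as it stands.
- The arm moves only by the tool step_arm, never from a script. Its argument "increments" is a list of rows, each an object of numbers: "dx", "dy", "dz": the shift along the tool's x, y, z in units of 25 mm (1.0 is 25 mm); "wx", "wy", "wz": the turn, a rotation vector about the tool's x, y, z in units of 6 degrees (1.0 is 6 degrees). A call has 1 to 5 rows; each row shifts and turns the commanded pose from where the row before left it, along the tool's axes as they then stand; what a row does not reach is not made up. A row lasts 1/10 s, in which the tool goes at most 50 mm and 8.59 degrees, less where a joint would pass 70% of its speed; a pose out of reach is approached as far as the arm can. A call is refused whole if a number of a shift passes 1 or a number of a turn 1, either way. A call with a gripper value outside its range is refused whole. "fingers" is the finger opening in mm, from 0 to 85.4, set as the call begins (left out, the last holds). The fingers move at their own pace and stop on an object; "squeeze" is the grip in N (left out, the last holds). Time passes only in rows, so rows that do not move let the fingers close. It gives the time, the measured TCP pose, the force, the opening and the grip force at its end, in the units of the state.
- ctrl.sense(): the state, without advancing time (a new reading comes with each control period).
- eyes.capture(name): name is "scene" or "top" or "wrist"; returns a dict with "frame" (480x640x3 uint8, blue, green, red), "fx", "fy", "cx", "cy" (pixels), "R" (3x3) and "t" (3): a world point X has camera coordinates R X + t; the wrist camera has in their place "tool_from_camera" (4x4, takes a point from camera to tool coordinates, whose origin is the TCP and whose axes are the flange's). Camera axes: x right, y down, z forward; pixel columns grow to the right and rows downward; lengths in mm; the calibration is good to about 2 mm. A picture is of the moment at which its call begins: read the wrist's pose just before it. There is no depth.
- finish_job(): hands the job in; it is judged then, once.
Trained networks look in the newest picture that a camera, given by its name, has taken for a name from the list of things; names that differ only in an ending like _2 or _b are one class to them, and where a whole thing is asked for, a point or a joint stands for the part that bears it (a point fixed in the world has none). Each returns a list of dicts, best first, with "p" (0 to 1); they miss things now and then, are a little off and sometimes report something else, mostly with a low value. They report only what shows in the picture. A call takes as long as a camera call. They do not tell look-alikes from the thing itself.
- eyes.cut_out(camera, label): "mask" (480x640 bool, what is visible of it).
- eyes.landmark_of(camera, label): "point" ([x, y, z] in mm, in the coordinates of the camera as it stood for that picture, good to about 4 mm: a listed point, or the origin of a listed thing).
The state is a dict: "time_s": time; "joints": joint angles; "dq": joint speeds; "tau": joint torques, N m; "eef_pos": TCP position; "ee_rot": TCP orientation; "force": force on the tool from outside, world axes, zero at the start; "wrist_torque": the same for the moment, N m; "grip_width": opening from 0.0 (shut) to 1.0 (fully open); "grip_force": force on a finger pad.
Only numpy, scipy, OpenCV 4.12 (cv2) and the standard library are available. Lean on these libraries where they do the work, as an engineer would, in place of code of your own. Each camera call takes 0.05 s, during which the arm holds its last target. There are 200 camera calls.

## Working session

There is one attempt and no reset: what is moved stays moved. The work goes in short steps, Python scripts to look and compute and a tool call to move; the robot and the scene stay as the last step left them, time stands still between calls to the robot, and variables do not carry over. Pictures are saved under pics/ and viewed, at most 10 in all, crops included, and the job is handed in when it is done.

Besides the shell and the picture viewer there is one more tool, called after ">>>" as name(argument=value, ...) on one line, values as JSON. step_arm: Moves the arm, as the interface text tells. Its arguments: {"type":"object","properties":{"increments":{"type":"array"},"fingers":{"type":"number"},"squeeze":{"type":"number"}},"required":["increments"]}

```bash
ls; mkdir -p pics; cat > h.py <<'E'
import numpy as np, cv2
from rig import ctrl, eyes, finish_job
def w(c,p): return c["R"].__class__ and np.array(c["R"]).T@(np.array(p)-np.array(c["t"]))
E
python3 - <<'E'
from h import *
print({k:np.round(v,3).tolist() for k,v in ctrl.sense().items()})
for cam in ("scene","top"):
    c=eyes.capture(cam); cv2.imwrite(f"pics/{cam}0.png",c["frame"])
    for l in ["slate","slot","rack","stop","slate_b","jar","coral","stone","mug","torch"]:
        for r in eyes.landmark_of(cam,l)[:4]: print(cam,l,round(r["p"],2),np.round(w(c,r["point"])).tolist())
E
```

```text
pics
{'time_s': 0.0, 'joints': [-1.349, 0.313, 1.498, 0.0, 1.331, -0.223], 'dq': [-0.0, -0.0, 0.0, 0.0, 0.0, 0.0], 'tau': [-0.0, -41.226, -25.974, -0.0, 0.004, -0.0], 'eef_pos': [225.837, -473.684, 255.716], 'ee_rot': [-0.001, 0.975, 0.221, 0.0], 'force': [-0.585, -0.563, -0.09], 'wrist_torque': [0.011, 0.012, 0.013], 'grip_force': 0.0, 'grip_width': 1.001}
scene slate 0.88 [601.0, -94.0, 21.0]
scene slate 0.68 [587.0, -276.0, 24.0]
scene slate 0.66 [582.0, 80.0, 22.0]
scene slate 0.59 [291.0, 140.0, 4.0]
scene slot 0.5 [601.0, -56.0, 2.0]
scene rack 0.8 [601.0, -53.0, 1.0]
scene stop 0.93 [681.0, -45.0, 22.0]
scene stop 0.21 [333.0, -429.0, 5.0]
scene slate_b 0.88 [601.0, -94.0, 21.0]
scene slate_b 0.68 [587.0, -276.0, 24.0]
scene slate_b 0.66 [582.0, 80.0, 22.0]
scene slate_b 0.59 [291.0, 140.0, 4.0]
scene jar 0.89 [409.0, -182.0, 0.0]
scene coral 0.68 [382.0, -2.0, 2.0]
scene coral 0.49 [453.0, 440.0, -2.0]
scene stone 0.68 [453.0, 444.0, 1.0]
scene stone 0.37 [381.0, -4.0, -0.0]
scene mug 0.88 [332.0, -428.0, 6.0]
scene torch 0.89 [648.0, -441.0, -2.0]
scene torch 0.74 [413.0, -181.0, 2.0]
top slate 0.81 [585.0, -282.0, 18.0]
top slate 0.75 [606.0, -53.0, -3.0]
top slate 0.65 [296.0, 134.0, 7.0]
top slate 0.63 [587.0, 77.0, 15.0]
top slot 0.44 [586.0, -280.0, 14.0]
top rack 0.82 [603.0, -53.0, -2.0]
top stop 0.72 [682.0, -45.0, 19.0]
top slate_b 0.81 [585.0, -282.0, 18.0]
top slate_b 0.75 [606.0, -53.0, -3.0]
top slate_b 0.65 [296.0, 134.0, 7.0]
top slate_b 0.63 [587.0, 77.0, 15.0]
top jar 0.73 [407.0, -180.0, 3.0]
top coral 0.85 [378.0, -1.0, 2.0]
top stone 0.77 [447.0, 438.0, 5.0]
top mug 0.55 [340.0, -431.0, -1.0]
top torch 0.69 [643.0, -442.0, -1.0]
top torch 0.26 [585.0, -281.0, 16.0]
```

View pics/scene0.png

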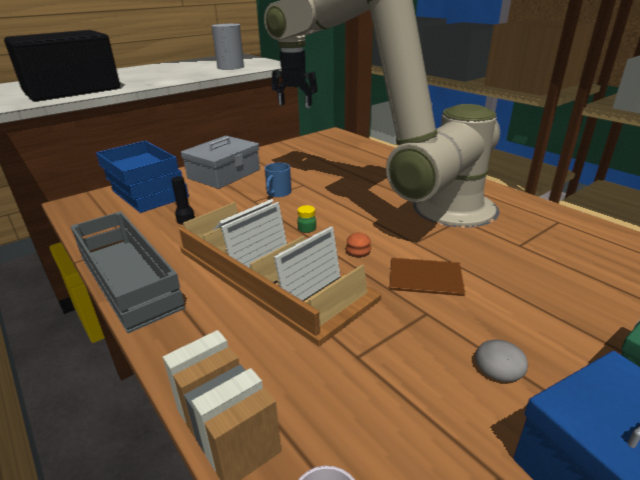

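View pics/top0.png

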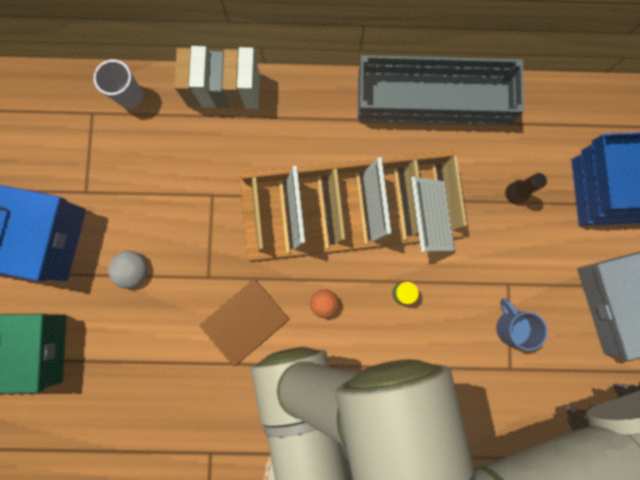

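The scene shows the rack with two upright white slates (≈255,235 and 310,265 in the scene view). The top view shows the slumped slate at ≈(433,215), at the rack's -y end and sticking out towards the robot. The upright ones are at (295,208) and (375,200).
Candidates (top): slumped white slate (433,215), which I choose; standing white slates (295,208) and (375,200); brown board (243,322); boards in the block at (197,75) and (248,75). Next is a close crop to check.

```bash
python3 - <<'E'
from h import *
a=cv2.imread("pics/top0.png")[145:275,235:475]
b=cv2.imread("pics/scene0.png")[180:340,170:390]
a=cv2.resize(a,None,fx=3.3,fy=3.3,interpolation=2)[:,:]
cv2.imwrite("pics/c1.png",a)
cv2.imwrite("pics/c2.png",cv2.resize(b,None,fx=3.6,fy=3.6,interpolation=2))
E
```

```text
(no output)
```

View pics/c1.png

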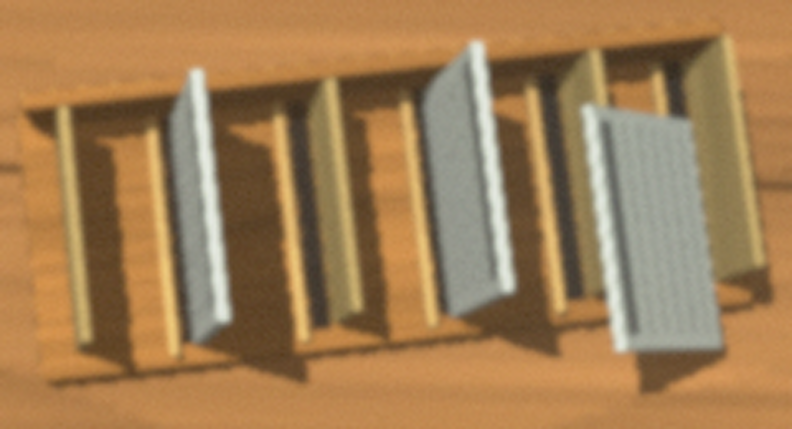

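View pics/c2.png

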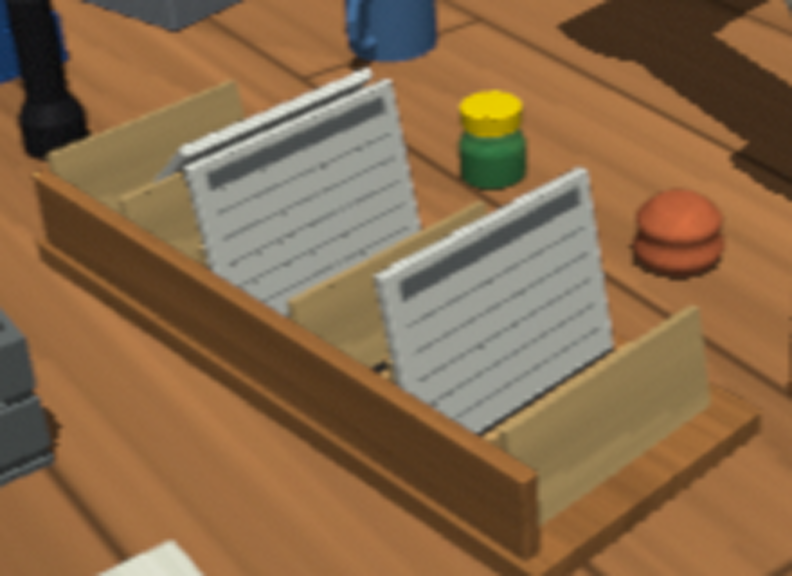

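The crops confirm it: the slumped slate is in slot 1 (the -y end) and leans to +y over rest 2. Next I fit the rack and slate geometry to both views.

```bash
cat > geo.py <<'E'
from h import *
from scipy.optimize import least_squares
s10,c10=np.sin(np.radians(10)),np.cos(np.radians(10))
def toworld(p,P):
    x,y,a=p; c,s=np.cos(a),np.sin(a); P=np.atleast_2d(P)
    return np.c_[x+c*P[:,0]-s*P[:,1], y+s*P[:,0]+c*P[:,1], P[:,2]]
def proj(c,W):
    q=W@np.array(c["R"]).T+np.array(c["t"]); return np.c_[c["fx"]*q[:,0]/q[:,2]+c["cx"],c["fy"]*q[:,1]/q[:,2]+c["cy"]]
E
python3 - <<'E'
from geo import *
C={n:eyes.capture(n) for n in("top","scene")}
tp=lambda a:np.array(a)/3.3+[235,145]
sp=lambda a:np.array(a)/3.6+[170,180]
F=lambda k:-220+88*(k-1)
# rest tops (centre) & slate top-edge centre
def model(v):
    rx=v[3]; R=lambda k,s:[rx+s*77.5,F(k)-65*s10-3,18+65*c10]
    S=lambda k,s:[v[4]+s*80,F(k)+4-120*s10,18+120*c10]
    return np.array([R(6,1),R(6,-1),R(4,1),R(4,-1),R(2,1),R(1,1),R(1,-1),S(5,1),S(5,-1),S(3,1),S(3,-1)]), np.array([S(3,1),S(3,-1),S(5,1),S(5,-1),R(6,-1),R(4,-1),R(1,-1)])
ot=tp([[62,108],[85,345],[334,80],[357,312],[597,52],[728,38],[760,268],[197,70],[225,322],[477,42],[508,293]])
os_=sp([[188,168],[390,83],[382,275],[585,173],[697,310],[483,205],[235,85]])
def res(v,raw=False):
    a,b=model(v); r=[proj(C["top"],toworld(v[:3],a))-ot, proj(C["scene"],toworld(v[:3],b))-os_]
    return r if raw else np.concatenate([x.ravel() for x in r])
f=least_squares(res,[602,-53,.095,0,3],loss="soft_l1"); v=f.x
print(np.round(v,3)); [print(np.round(r,1).tolist()) for r in res(v,True)]
np.save("rack.npy",v)
# slumped slate: centre x, bottom y, bottom z, lean
otS=tp([[588,106],[622,352],[718,348],[690,120]]);osS=sp([[184,152],[370,73]])
def sl(u):
    x,y,z,a=u; n=np.array([np.cos(a),-np.sin(a)]); d=np.array([np.sin(a),np.cos(a)]) # d up slate, n toward +y/-z
    b=np.array([y,z]); top=b+120*d
    m=lambda yz,s:[x+80*s,*yz]
    return np.array([m(top,1),m(top,-1),m(b-4*n,-1),m(b-4*n,1)]),np.array([m(top,1),m(top,-1)])
def rs(u,raw=False):
    a,b=sl(u); r=[proj(C["top"],toworld(v[:3],a))-otS, proj(C["scene"],toworld(v[:3],b))-osS]
    return r if raw else np.concatenate([x.ravel() for x in r]+[[ (u[2]-20)/3]])
for w0 in (1,):
    g=least_squares(rs,[-47,F(1)+8,20,.78]); print(np.round(g.x,3),np.degrees(g.x[3])); [print(np.round(r,1).tolist()) for r in rs(g.x,True)]
np.save("slate.npy",g.x)
E
```

```text
[ 5.81189e+02 -6.05590e+01  1.30000e-01  1.70670e+01  1.51460e+01]
[[0.1, -0.0], [-0.1, -0.8], [-1.3, -0.0], [-0.1, 0.2], [-0.7, 0.0], [-0.6, 0.1], [-0.1, 0.3], [-0.4, 0.3], [-0.7, 0.8], [-0.4, -0.0], [-0.2, 0.2]]
[[-0.6, -0.4], [-0.5, -1.2], [-1.3, -0.2], [-0.6, -2.0], [-0.9, -2.1], [-0.3, -1.8], [0.1, -1.9]]
[ -25.612 -215.623   18.268    0.774] 44.31912019330308
[[-0.4, -0.1], [-0.6, -0.1], [0.9, 0.4], [-0.4, 0.4]]
[[-0.6, -0.2], [-0.2, -0.4]]
```

```bash
cat >> geo.py <<'E'
from scipy.spatial.transform import Rotation as Ro
def cur():
    s=ctrl.sense(); q=s["ee_rot"]; return np.array(s["eef_pos"],float), Ro.from_quat([q[1],q[2],q[3],q[0]])
def tgt(rack,P,lean,phi):
    """TCP pose for grasp point P (rack frame), tool in slate plane leaning `lean` deg to +y, pitched phi; returns fn of back-off"""
    r=Ro.from_euler("z",rack[2])*Ro.from_euler("x",-lean,degrees=True)*Ro.from_euler("x",180,degrees=True)*Ro.from_euler("y",phi,degrees=True)
    W=toworld(rack[:3],P)[0]
    return lambda back:(W-(6+back)*r.as_matrix()[:,2], r)
def rows(p,r,p2,r2):
    print("shift first, in tool units:",np.round(r.inv().apply(p2-p)/25,2),"then turn:",np.round((r.inv()*r2).as_rotvec(degrees=True)/6,2))
def sim(p,r,rws):
    for a in rws:
        p=p+r.apply(25*np.array(a[:3])); r=r*Ro.from_rotvec(6*np.array(a[3:]),degrees=True)
    return p,r
E
python3 - <<'E'
from geo import *
v=np.load("rack.npy"); p,r=cur()
print(eyes.capture("wrist")["tool_from_camera"])
for lean,phi in((0,0),(44.3,0),(44.3,25)):
    a=np.radians(44.3); d=102
    t=tgt(v,[-90,-215.6+d*np.sin(a),18.3+d*np.cos(a)],lean,phi)
    for b in (150,80,0): q,rr=t(b); print(lean,phi,b,np.round(q)); rows(p,r,q,rr)
E
```

```text
[[ 2.59799881e-04 -9.54439796e-01 -2.98403433e-01  7.70422100e+01]
 [ 9.99999965e-01  2.61738107e-04  3.34667952e-05 -5.20880292e-01]
 [ 4.61615087e-05 -2.98403432e-01  9.54439830e-01 -1.17938852e+02]
 [ 0.00000000e+00  0.00000000e+00  0.00000000e+00  1.00000000e+00]]
0 0 150 [ 511. -215.  247.]
shift first, in tool units: [14.73 -4.44  0.36] then turn: [ 0.   -0.    3.01]
0 0 80 [ 511. -215.  177.]
shift first, in tool units: [14.73 -4.44  3.16] then turn: [ 0.   -0.    3.01]
0 0 0 [ 511. -215.   97.]
shift first, in tool units: [14.73 -4.44  6.36] then turn: [ 0.   -0.    3.01]
44.3 0 150 [ 497. -107.  203.]
shift first, in tool units: [16.08 -8.58  2.13] then turn: [-7.32 -1.16  2.86]
44.3 0 80 [ 503. -156.  153.]
shift first, in tool units: [15.48 -6.72  4.14] then turn: [-7.32 -1.16  2.86]
44.3 0 0 [ 510. -211.   96.]
shift first, in tool units: [14.78 -4.6   6.43] then turn: [-7.32 -1.16  2.86]
44.3 25 150 [ 432. -126.  192.]
shift first, in tool units: [13.45 -9.01  2.55] then turn: [-7.79  2.77  1.21]
44.3 25 80 [ 468. -166.  147.]
shift first, in tool units: [14.02 -6.96  4.37] then turn: [-7.79  2.77  1.21]
44.3 25 0 [ 508. -212.   95.]
shift first, in tool units: [14.68 -4.61  6.45] then turn: [-7.79  2.77  1.21]
```

>>> step_arm(increments=[{"dx": 0.95,"dy": -0.3,"dz": -0.15},{"dx": 0.95,"dy": -0.3,"dz": -0.15},{"dx": 0.95,"dy": -0.3,"dz": -0.15},{"dx": 0.95,"dy": -0.3,"dz": -0.15},{"dx": 0.95,"dy": -0.3,"dz": -0.15}], fingers=85)

```text
invalid input at $.increments[0]: expected keys dx, dy, dz, wx, wy, wz
```

>>> step_arm(increments=[{"dx": 0.95,"dy": -0.3,"dz": -0.15},{"dx": 0.95,"dy": -0.3,"dz": -0.15},{"dx": 0.95,"dy": -0.3,"dz": -0.15},{"dx": 0.95,"dy": -0.3,"dz": -0.15},{"dx": 0.95,"dy": -0.3,"dz": -0.15}])

```text
invalid input at $.increments[0]: expected keys dx, dy, dz, wx, wy, wz
```

>>> step_arm(increments=[{"dx": 0.9,"dy": -0.3,"wz": 0.6},{"dx": 0.9,"dy": -0.3,"wz": 0.6},{"dx": 0.9,"dy": -0.3,"wz": 0.6},{"wz": 0.6},{"wz": 0.6}])

```text
invalid input at $.increments[0]: expected keys dx, dy, dz, wx, wy, wz
```

```bash
python3 - <<'E'
from geo import *
p,r=cur(); c=eyes.capture("wrist"); cv2.imwrite("pics/w1.png",c["frame"])
T=np.array(c["tool_from_camera"]); np.savez("w1.npz",p=p,q=r.as_quat(),T=T,k=[c["fx"],c["fy"],c["cx"],c["cy"]])
print(p,r.as_matrix().round(3).tolist(),ctrl.sense()["time_s"])
for l in("slate","slot","rack","stop"):
    for o in eyes.landmark_of("wrist",l)[:3]: print(l,o["p"],np.round(r.apply((T@np.r_[o["point"],1])[:3])+p))
E
```

```text
[ 225.89041897 -473.92734251  256.29355652] [[0.903, 0.43, -0.0], [0.43, -0.903, -0.0], [-0.0, -0.0, -1.0]] 1.3
```

View pics/w1.png

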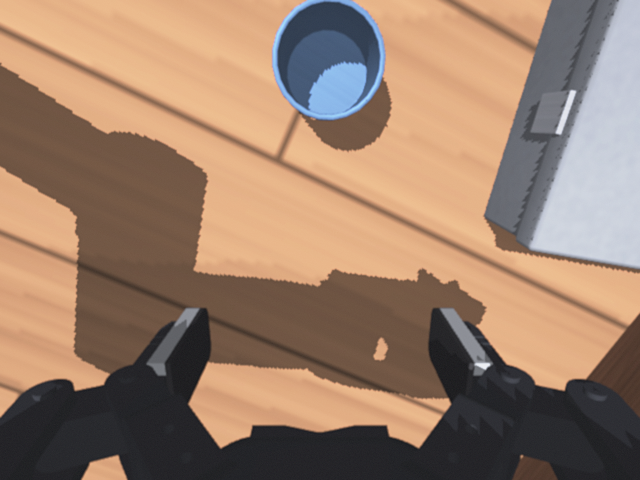

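The arm hasn't moved, because every row needs all six keys. This picture is the start pose: the mug is at (330,60) and no rack is in view.

>>> step_arm(increments=[{"dx": 0.95,"dy": -0.3,"dz": -0.15,"wx": 0,"wy": 0,"wz": 0},{"dx": 0.95,"dy": -0.3,"dz": -0.15,"wx": 0,"wy": 0,"wz": 0},{"dx": 0.95,"dy": -0.3,"dz": -0.15,"wx": 0,"wy": 0,"wz": 0},{"dx": 0.95,"dy": -0.3,"dz": -0.15,"wx": 0,"wy": 0,"wz": 0},{"dx": 0.95,"dy": -0.3,"dz": -0.15,"wx": 0,"wy": 0,"wz": 0}], fingers=85)

```text
time_s: 2.0
eef_pos: [317.6, -388.2, 275.2]
ee_rot: [0.0, 0.975, 0.221, 0.0]
force: [-0.4, -0.1, 0.1]
grip_width: 0.996
grip_force: 0.0
```

>>> step_arm(increments=[{"dx": 0.95,"dy": -0.3,"dz": -0.15,"wx": 0,"wy": 0,"wz": 0},{"dx": 0.95,"dy": -0.3,"dz": -0.15,"wx": 0,"wy": 0,"wz": 0},{"dx": 0.95,"dy": -0.3,"dz": -0.15,"wx": 0,"wy": 0,"wz": 0},{"dx": 0.95,"dy": -0.3,"dz": -0.15,"wx": 0,"wy": 0,"wz": 0},{"dx": 0.95,"dy": -0.3,"dz": -0.15,"wx": 0,"wy": 0,"wz": 0}])

```text
time_s: 2.5
eef_pos: [408.7, -303.2, 294.0]
ee_rot: [0.0, 0.975, 0.221, 0.0]
force: [-0.7, -0.3, 0.2]
grip_width: 0.993
grip_force: 0.0
```

>>> step_arm(increments=[{"dx": 0.9,"dy": -0.3,"dz": 0,"wx": 0,"wy": 0,"wz": 0.6},{"dx": 0.9,"dy": -0.3,"dz": 0,"wx": 0,"wy": 0,"wz": 0.6},{"dx": 0.9,"dy": -0.3,"dz": 0,"wx": 0,"wy": 0,"wz": 0.6},{"dx": 0,"dy": 0,"dz": 0,"wx": 0,"wy": 0,"wz": 0.6},{"dx": 0,"dy": 0,"dz": 0,"wx": 0,"wy": 0,"wz": 0.6}])

```text
time_s: 3.0
eef_pos: [462.6, -257.6, 293.7]
ee_rot: [-0.0, 0.998, 0.065, -0.0]
force: [-1.0, 0.7, 0.2]
grip_width: 0.994
grip_force: 0.0
```

```bash
python3 - <<'E'
from geo import *
p,r=cur(); c=eyes.capture("wrist"); cv2.imwrite("pics/w2.png",c["frame"])
T=np.array(c["tool_from_camera"]); np.savez("w2.npz",p=p,q=r.as_quat(),T=T,k=[c["fx"],c["fy"],c["cx"],c["cy"]])
print(p,r.as_matrix().round(3).tolist(),ctrl.sense()["time_s"])
for l in("slate","slot","rack","stop"):
    for o in eyes.landmark_of("wrist",l)[:3]: print(l,o["p"],np.round(r.apply((T@np.r_[o["point"],1])[:3])+p))
E
```

```text
[ 462.61127507 -257.55289976  293.68776058] [[0.992, 0.129, -0.0], [0.129, -0.992, 0.0], [-0.0, -0.0, -1.0]] 3.05
slate 0.81 [605. -94.  20.]
slate 0.58 [ 584. -278.   19.]
rack 0.58 [599. -56.   0.]
stop 0.18 [ 408. -179.   -1.]
```

View pics/w2.png

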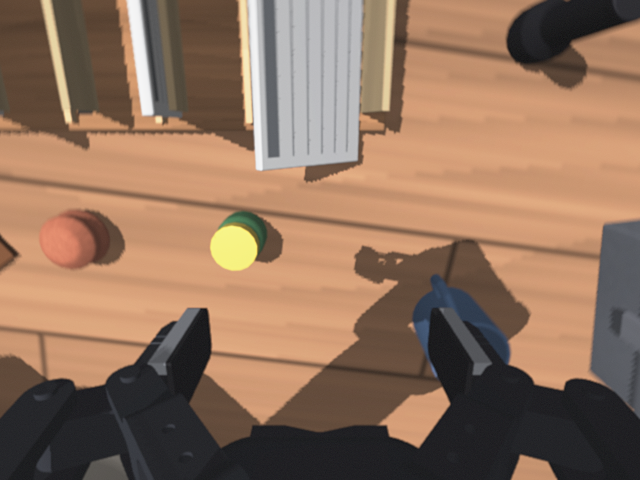

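The wrist view shows the slumped slate's near end: top-edge corner at ≈(260,170), lower corner at ≈(359,161). The jar is at (235,245) and rest 1's near end at (388,112). I check the model against these pixels.

```bash
cat >> geo.py <<'E'
def wcam(f):
    d=np.load(f); r=Ro.from_quat(d["q"]).as_matrix(); T=d["T"]; Rw=r@T[:3,:3]; tw=r@T[:3,3]+d["p"]
    k=d["k"]; return dict(R=Rw.T,t=-Rw.T@tw,fx=k[0],fy=k[1],cx=k[2],cy=k[3])
def slatepts(u,s):
    x,y,z,a=u; n=np.array([np.cos(a),-np.sin(a)]); d=np.array([np.sin(a),np.cos(a)]); b=np.array([y,z])
    return np.array([[x+80*s,*q] for q in (b+120*d+4*n,b+120*d-4*n,b-4*n)])
E
python3 - <<'E'
from geo import *
v=np.load("rack.npy");u=np.load("slate.npy");c=wcam("w2.npz")
print("near: top-under, top-upper, bottom-upper",proj(c,toworld(v,slatepts(u,-1))).round(1).tolist(),"obs 257,170 / 266,167 / 359,161")
P=[[v[3]-77.5,-220-65*s10-3,18+65*c10],[v[3]-77.5,-220+88*3-65*s10-3,18+65*c10],[v[4]-80,-44+4-120*s10,18+120*c10]]
print("rest1, rest4, slate_b",proj(c,toworld(v,P)).round(1).tolist(),"obs 388,112 / 70,122 / 147,116")
E
```

```text
Traceback (most recent call last):
  File "geo.py", line 5, in toworld
    x,y,a=p; c,s=np.cos(a),np.sin(a); P=np.atleast_2d(P)
    ^^^^^
ValueError: too many values to unpack (expected 3)
```

```bash
sed -i 's/x,y,a=p;/x,y,a=p[:3];/' geo.py
python3 - <<'E'
from geo import *
v=np.load("rack.npy");u=np.load("slate.npy");c=wcam("w2.npz")
print("near: top-under, top-upper, bottom-upper",proj(c,toworld(v,slatepts(u,-1))).round(1).tolist(),"obs 257,170 / 266,167 / 359,161")
P=[[v[3]-77.5,-220-65*s10-3,18+65*c10],[v[3]-77.5,-220+88*3-65*s10-3,18+65*c10],[v[4]-80,-44+4-120*s10,18+120*c10]]
print("rest1, rest4, slate_b",proj(c,toworld(v,P)).round(1).tolist(),"obs 388,112 / 70,122 / 147,116")
E
```

```text
near: top-under, top-upper, bottom-upper [[257.7, 172.8], [263.7, 173.6], [357.7, 162.7]] obs 257,170 / 266,167 / 359,161
rest1, rest4, slate_b [[385.5, 114.9], [67.7, 115.0], [149.3, 120.3]] obs 388,112 / 70,122 / 147,116
```

```bash
python3 - <<'E'
from geo import *
v=np.load("rack.npy");u=np.load("slate.npy");p,r=cur()
a=u[3]; d=104
t=tgt(v,[u[0]+2-80+18,u[1]+d*np.sin(a),u[2]+d*np.cos(a)],np.degrees(a),30)
for b in (120,0): q,rr=t(b); print(b,np.round(q)); rows(p,r,q,rr)
E
```

```text
120 [ 442. -146.  171.]
shift first, in tool units: [-0.19 -4.55  4.92] then turn: [-7.22  4.74 -1.92]
0 [ 511. -210.   96.]
shift first, in tool units: [ 2.2  -1.64  7.9 ] then turn: [-7.22  4.74 -1.92]
```

>>> step_arm(increments=[{"dx": 0,"dy": -0.9,"dz": 0.5,"wx": 0,"wy": 0,"wz": 0},{"dx": 0,"dy": -0.9,"dz": 0.5,"wx": 0,"wy": 0,"wz": 0},{"dx": 0,"dy": -0.9,"dz": 0.5,"wx": 0,"wy": 0,"wz": 0},{"dx": 0,"dy": -0.9,"dz": 0.5,"wx": 0,"wy": 0,"wz": 0},{"dx": 0,"dy": -0.9,"dz": 0.5,"wx": 0,"wy": 0,"wz": 0}], fingers=60)

```text
time_s: 3.75
eef_pos: [447.2, -145.8, 230.9]
ee_rot: [0.0, 0.998, 0.066, 0.0]
force: [-0.5, 0.4, -0.0]
grip_width: 0.703
grip_force: 0.0
```

>>> step_arm(increments=[{"dx": 0,"dy": 0,"dz": 0,"wx": -0.9,"wy": 0.6,"wz": -0.24},{"dx": 0,"dy": 0,"dz": 0,"wx": -0.9,"wy": 0.6,"wz": -0.24},{"dx": 0,"dy": 0,"dz": 0,"wx": -0.9,"wy": 0.6,"wz": -0.24},{"dx": 0,"dy": 0,"dz": 0,"wx": -0.9,"wy": 0.6,"wz": -0.24}])

```text
time_s: 4.15
eef_pos: [447.6, -146.5, 231.8]
ee_rot: [0.18, 0.967, 0.114, 0.138]
force: [0.4, -0.9, -0.0]
grip_width: 0.707
grip_force: 0.0
```

>>> step_arm(increments=[{"dx": 0,"dy": 0,"dz": 0,"wx": -0.9,"wy": 0.6,"wz": -0.24},{"dx": 0,"dy": 0,"dz": 0,"wx": -0.9,"wy": 0.6,"wz": -0.24},{"dx": 0,"dy": 0,"dz": 0,"wx": -0.9,"wy": 0.6,"wz": -0.24},{"dx": 0,"dy": 0,"dz": 0,"wx": -0.9,"wy": 0.6,"wz": -0.24}])

```text
time_s: 4.55
eef_pos: [445.4, -150.6, 231.9]
ee_rot: [0.323, 0.905, 0.143, 0.237]
force: [-0.0, -1.1, 0.4]
grip_width: 0.703
grip_force: 0.0
```

```bash
cat > pre.py <<'E'
from geo import *
v=np.load("rack.npy");u=np.load("slate.npy");p,r=cur()
print(p.round(1),r.as_matrix().round(3).tolist(),np.round(ctrl.sense()["joints"],2))
a=u[3]; d=104
t=tgt(v,[u[0]+2-80+18,u[1]+d*np.sin(a),u[2]+d*np.cos(a)],np.degrees(a),30)
for b in (120,60,0): q,rr=t(b); print(b,np.round(q)); rows(p,r,q,rr)
E
python3 pre.py
```

```text
[ 445.4 -150.6  231.9] [[0.847, 0.106, 0.521], [0.412, -0.751, -0.517], [0.336, 0.652, -0.68]] [-0.46 -0.01  2.16 -0.9   0.3   1.58]
120 [ 442. -146.  171.]
shift first, in tool units: [-0.85 -1.75  1.51] then turn: [-0.57  0.55 -0.22]
60 [ 477. -178.  134.]
shift first, in tool units: [-0.71 -1.61  3.9 ] then turn: [-0.57  0.55 -0.22]
0 [ 511. -210.   96.]
shift first, in tool units: [-0.57 -1.46  6.29] then turn: [-0.57  0.55 -0.22]
```

```bash
sed -i 's/,30)/,15)/' pre.py; python3 pre.py
```

```text
[ 445.4 -150.6  231.9] [[0.847, 0.106, 0.521], [0.412, -0.751, -0.517], [0.336, 0.652, -0.68]] [-0.46 -0.01  2.16 -0.9   0.3   1.58]
120 [ 471. -133.  180.]
shift first, in tool units: [ 0.47 -1.77  1.6 ] then turn: [-0.59 -1.95 -0.14]
60 [ 492. -171.  138.]
shift first, in tool units: [-0.02 -1.62  3.95] then turn: [-0.59 -1.95 -0.14]
0 [ 513. -210.   97.]
shift first, in tool units: [-0.5  -1.47  6.29] then turn: [-0.59 -1.95 -0.14]
```

>>> step_arm(increments=[{"dx": 0,"dy": 0,"dz": 0,"wx": -0.2,"wy": -0.65,"wz": -0.05},{"dx": 0,"dy": 0,"dz": 0,"wx": -0.2,"wy": -0.65,"wz": -0.05},{"dx": 0,"dy": 0,"dz": 0,"wx": -0.2,"wy": -0.65,"wz": -0.05},{"dx": 0.25,"dy": -0.8,"dz": 0.6,"wx": 0,"wy": 0,"wz": 0},{"dx": 0.25,"dy": -0.8,"dz": 0.6,"wx": 0,"wy": 0,"wz": 0}])

```text
time_s: 5.05
eef_pos: [464.8, -137.9, 185.8]
ee_rot: [0.365, 0.913, 0.108, 0.145]
force: [0.3, -0.5, -0.2]
grip_width: 0.702
grip_force: 0.0
```

```bash
python3 pre.py
```

```text
[ 464.8 -137.9  185.8] [[0.935, 0.092, 0.343], [0.303, -0.709, -0.636], [0.185, 0.699, -0.691]] [-0.28  0.2   2.07 -1.2   0.58  2.  ]
120 [ 471. -133.  180.]
shift first, in tool units: [ 0.26 -0.27  0.14] then turn: [ 0.    0.01 -0.01]
60 [ 492. -171.  138.]
shift first, in tool units: [ 0.26 -0.28  2.54] then turn: [ 0.    0.01 -0.01]
0 [ 513. -210.   97.]
shift first, in tool units: [ 0.26 -0.28  4.94] then turn: [ 0.    0.01 -0.01]
```

The 45° grasp would take joint 4 past its range at the slate, so I change the plan. With the tool vertical and the open fingers straddling the slate's upper edge, the +y finger swings it upright. Then I tilt 10°, grip and slide.

```bash
cat > to.py <<'E'
import sys
from geo import *
v=np.load("rack.npy"); p,r=cur()
x,y,z,lean,phi=map(float,sys.argv[1:6])
t=tgt(v,[x,y,0],lean,phi); q,rr=t(0); q=toworld(v,[x,y,z])[0]
a=-v[2]; d=p-[v[0],v[1],0]
print("TCP now, rack frame:",np.round(Ro.from_euler("z",a).apply(d),1),"target world",q.round(1),np.round(ctrl.sense()["joints"],2))
rows(p,r,q,rr); print("shift in final frame:",np.round(rr.inv().apply(q-p)/25,2))
E
python3 to.py -35 -150 115 0 0
```

```text
TCP now, rack frame: [-125.4  -61.6  185.8] target world [ 565.9 -213.8  115. ] [-0.28  0.2   2.07 -1.2   0.58  2.  ]
shift first, in tool units: [2.33 0.55 5.28] then turn: [ 7.35 -2.37  0.95]
shift in final frame: [3.62 3.53 2.83]
```

>>> step_arm(increments=[{"dx": 0,"dy": 0,"dz": 0,"wx": 0.92,"wy": -0.3,"wz": 0.12},{"dx": 0,"dy": 0,"dz": 0,"wx": 0.92,"wy": -0.3,"wz": 0.12},{"dx": 0,"dy": 0,"dz": 0,"wx": 0.92,"wy": -0.3,"wz": 0.12},{"dx": 0,"dy": 0,"dz": 0,"wx": 0.92,"wy": -0.3,"wz": 0.12}])

```text
time_s: 5.45
eef_pos: [464.0, -138.3, 186.1]
ee_rot: [0.192, 0.975, 0.088, 0.075]
force: [-0.6, -0.7, -1.0]
grip_width: 0.701
grip_force: 0.0
```

>>> step_arm(increments=[{"dx": 0,"dy": 0,"dz": 0,"wx": 0.92,"wy": -0.3,"wz": 0.12},{"dx": 0,"dy": 0,"dz": 0,"wx": 0.92,"wy": -0.3,"wz": 0.12},{"dx": 0,"dy": 0,"dz": 0,"wx": 0.92,"wy": -0.3,"wz": 0.12},{"dx": 0,"dy": 0,"dz": 0,"wx": 0.92,"wy": -0.3,"wz": 0.12}])

```text
time_s: 5.85
eef_pos: [463.9, -138.7, 186.1]
ee_rot: [0.006, 0.998, 0.064, 0.0]
force: [-0.5, -0.1, -1.1]
grip_width: 0.7
grip_force: 0.0
```

>>> step_arm(increments=[{"dx": 0.9,"dy": 0.88,"dz": 0,"wx": 0,"wy": 0,"wz": 0},{"dx": 0.9,"dy": 0.88,"dz": 0,"wx": 0,"wy": 0,"wz": 0},{"dx": 0.9,"dy": 0.88,"dz": 0,"wx": 0,"wy": 0,"wz": 0},{"dx": 0.9,"dy": 0.88,"dz": 0,"wx": 0,"wy": 0,"wz": 0},{"dx": 0,"dy": 0,"dz": 0,"wx": 0,"wy": 0,"wz": 0}])

```text
time_s: 6.35
eef_pos: [565.7, -216.4, 186.2]
ee_rot: [0.008, 0.998, 0.064, 0.001]
force: [-0.2, 1.4, 0.7]
grip_width: 0.705
grip_force: 0.0
```

```bash
python3 to.py -35 -150 115 0 0; python3 - <<'E'
from geo import *
p,r=cur(); c=eyes.capture("wrist"); cv2.imwrite("pics/w3.png",c["frame"])
np.savez("w3.npz",p=p,q=r.as_quat(),T=c["tool_from_camera"],k=[c["fx"],c["fy"],c["cx"],c["cy"]])
v=np.load("rack.npy");u=np.load("slate.npy"); w=wcam("w3.npz")
print(proj(w,toworld(v,slatepts(u,-1))).round().tolist(),proj(w,toworld(v,slatepts(u,1))).round().tolist())
E
```

```text
TCP now, rack frame: [ -35.5 -152.5  186.2] target world [ 565.9 -213.8  115. ] [-0.55  0.54  1.34 -0.01  1.25  0.89]
shift first, in tool units: [ 0.02 -0.15  2.85] then turn: [ 0.15 -0.   -0.02]
shift in final frame: [ 0.02 -0.1   2.85]
[[281.0, 367.0], [290.0, 373.0], [396.0, 306.0]] [[271.0, 95.0], [281.0, 94.0], [409.0, 103.0]]
```

View pics/w3.png

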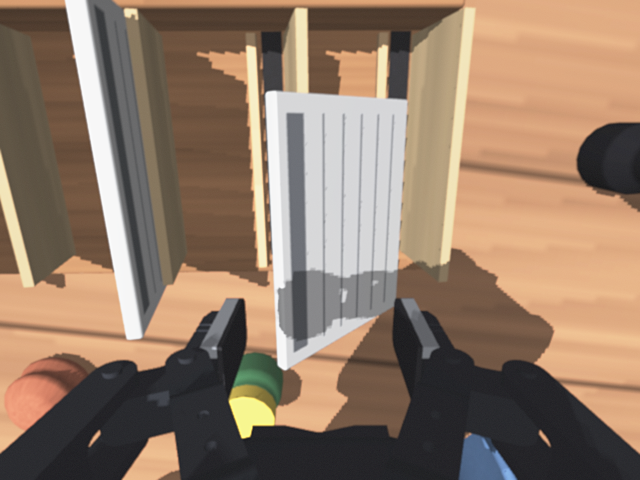

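The view matches the model: slate edge corners at (285,368) and (270,92), with the +y finger (≈240,310) clear beyond the edge. Next I descend.

>>> step_arm(increments=[{"dx": 0,"dy": -0.2,"dz": 0.2,"wx": 0.15,"wy": 0,"wz": 0},{"dx": 0,"dy": 0,"dz": 0.7,"wx": 0,"wy": 0,"wz": 0},{"dx": 0,"dy": 0,"dz": 0.7,"wx": 0,"wy": 0,"wz": 0},{"dx": 0,"dy": 0,"dz": 0.7,"wx": 0,"wy": 0,"wz": 0},{"dx": 0,"dy": 0,"dz": 0.55,"wx": 0,"wy": 0,"wz": 0}])

```text
time_s: 6.9
eef_pos: [562.7, -208.5, 114.6]
ee_rot: [-0.001, 0.998, 0.064, -0.001]
force: [0.1, -0.5, -0.5]
grip_width: 0.7
grip_force: 0.0
```

>>> step_arm(increments=[{"dx": 0,"dy": 0.25,"dz": 0,"wx": 0,"wy": 0,"wz": 0},{"dx": 0,"dy": 0.25,"dz": 0,"wx": 0,"wy": 0,"wz": 0},{"dx": 0,"dy": 0.25,"dz": 0,"wx": 0,"wy": 0,"wz": 0},{"dx": 0,"dy": 0.25,"dz": 0,"wx": 0,"wy": 0,"wz": 0},{"dx": 0,"dy": 0.25,"dz": 0,"wx": 0,"wy": 0,"wz": 0}])

```text
time_s: 7.4
eef_pos: [567.8, -241.2, 116.1]
ee_rot: [-0.0, 0.998, 0.064, 0.0]
force: [-0.3, 1.4, 0.5]
grip_width: 0.702
grip_force: 0.6
```

```bash
python3 to.py -35 -255 115 0 0; python3 - <<'E'
from geo import *
a=[]
for n in ("wrist","scene"):
    c=eyes.capture(n); f=c["frame"]; a.append(f[180:340,130:390] if n=="scene" else f)
a=[cv2.resize(x,(400,300) if i==0 else (400,246)) for i,x in enumerate(a)]
a[1]=cv2.copyMakeBorder(a[1],0,54,0,0,0)
cv2.imwrite("pics/m1.png",np.hstack(a))
E
```

```text
TCP now, rack frame: [ -36.7 -177.4  116.1] target world [ 579.5 -317.9  115. ] [-0.59  0.64  1.37  0.    1.13  0.85]
shift first, in tool units: [0.08 3.1  0.04] then turn: [-0.   -0.   -0.02]
shift in final frame: [0.07 3.1  0.04]
```

View pics/m1.png

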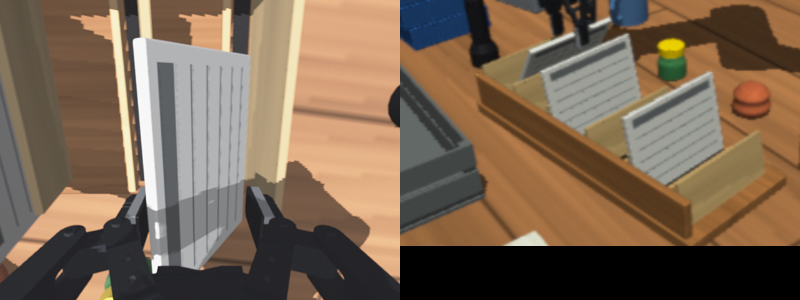

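The slate is rising between the fingers: edge at ≈(140,150) left half, straddled. I continue the push.

>>> step_arm(increments=[{"dx": 0,"dy": 0.3,"dz": 0,"wx": 0,"wy": 0,"wz": 0},{"dx": 0,"dy": 0.3,"dz": 0,"wx": 0,"wy": 0,"wz": 0},{"dx": 0,"dy": 0.3,"dz": 0,"wx": 0,"wy": 0,"wz": 0},{"dx": 0,"dy": 0.3,"dz": 0,"wx": 0,"wy": 0,"wz": 0},{"dx": 0,"dy": 0.3,"dz": 0,"wx": 0,"wy": 0,"wz": 0}])

```text
time_s: 8.0
eef_pos: [572.3, -278.4, 115.4]
ee_rot: [-0.0, 0.998, 0.064, -0.0]
force: [-0.3, 0.6, 0.1]
grip_width: 0.702
grip_force: 0.1
```

>>> step_arm(increments=[{"dx": 0,"dy": 0.25,"dz": 0,"wx": 0.2,"wy": 0,"wz": 0},{"dx": 0,"dy": 0.25,"dz": 0,"wx": 0.2,"wy": 0,"wz": 0},{"dx": 0,"dy": 0.25,"dz": 0,"wx": 0.2,"wy": 0,"wz": 0},{"dx": 0,"dy": 0.25,"dz": 0,"wx": 0.2,"wy": 0,"wz": 0},{"dx": 0,"dy": 0.25,"dz": 0,"wx": 0.2,"wy": 0,"wz": 0}])

```text
time_s: 8.5
eef_pos: [576.3, -309.2, 114.1]
ee_rot: [-0.054, 0.997, 0.064, -0.004]
force: [0.3, 0.1, 0.6]
grip_width: 0.703
grip_force: 0.0
```

```bash
python3 to.py -35 -245 115 -10 0; python3 - <<'E'
from geo import *
a=[]
for n in ("wrist","scene"):
    c=eyes.capture(n); f=c["frame"]; a.append(f[180:340,130:390] if n=="scene" else f)
a=[cv2.resize(x,(400,300) if i==0 else (400,246)) for i,x in enumerate(a)]
a[1]=cv2.copyMakeBorder(a[1],0,54,0,0,0)
cv2.imwrite("pics/m2.png",np.hstack(a))
E
```

```text
TCP now, rack frame: [ -37.1 -245.9  114.1] target world [ 578.2 -308.   115. ] [-0.7   0.76  1.18  0.08  1.29  0.72]
shift first, in tool units: [ 0.08 -0.04 -0.03] then turn: [ 0.64 -0.   -0.02]
shift in final frame: [ 0.08 -0.04 -0.03]
```

View pics/m2.png

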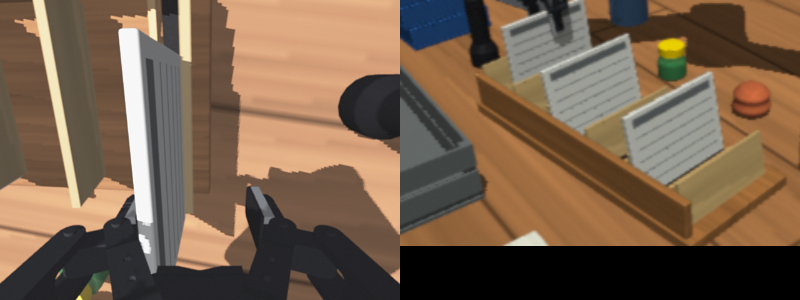

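```bash
python3 - <<'E'
from geo import *
p,r=cur(); c=eyes.capture("wrist"); cv2.imwrite("pics/w4.png",c["frame"])
np.savez("w4.npz",p=p,q=r.as_quat(),T=c["tool_from_camera"],k=[c["fx"],c["fy"],c["cx"],c["cy"]])
v=np.load("rack.npy");u=np.load("slate.npy"); w=wcam("w4.npz")
for a in(0,-5,-10): 
    k=[u[0]+2,-216,18.3,np.radians(a)]; print(a,proj(w,toworld(v,slatepts(k,1))).round().tolist())
E
```

```text
0 [[163.0, 47.0], [196.0, 46.0], [290.0, 89.0]]
-5 [[206.0, 46.0], [241.0, 46.0], [290.0, 89.0]]
-10 [[251.0, 46.0], [286.0, 46.0], [290.0, 89.0]]
```

Lean is about -3.5°, balanced on the edge's thickness. I push a little further while tilting to 10°.

>>> step_arm(increments=[{"dx": 0,"dy": 0.15,"dz": 0,"wx": 0.2,"wy": 0,"wz": 0},{"dx": 0,"dy": 0.15,"dz": 0,"wx": 0.2,"wy": 0,"wz": 0},{"dx": 0,"dy": 0.15,"dz": 0,"wx": 0.24,"wy": 0,"wz": 0},{"dx": 0,"dy": 0,"dz": 0,"wx": 0,"wy": 0,"wz": 0},{"dx": 0,"dy": 0,"dz": 0,"wx": 0,"wy": 0,"wz": 0}])

```text
time_s: 9.15
eef_pos: [577.6, -319.8, 112.6]
ee_rot: [-0.086, 0.994, 0.063, -0.006]
force: [-0.4, 0.7, 0.6]
grip_width: 0.701
grip_force: 0.0
```

```bash
cat > chk.py <<'E'
from geo import *
p,r=cur(); c=eyes.capture("wrist"); cv2.imwrite("pics/w5.png",c["frame"])
np.savez("w5.npz",p=p,q=r.as_quat(),T=c["tool_from_camera"],k=[c["fx"],c["fy"],c["cx"],c["cy"]])
v=np.load("rack.npy");u=np.load("slate.npy"); w=wcam("w5.npz")
for a in(-5,-10): 
    k=[u[0]+2,-216,18.3,np.radians(a)]; print(a,proj(w,toworld(v,slatepts(k,1))).round().tolist())
g=c["frame"]; 
for row in (60,90,130):
    b=(g[row].min(axis=1)>185).astype(int); d=np.flatnonzero(np.diff(np.r_[0,b,0])); print(row,d.tolist())
E
python3 chk.py; python3 to.py -35 -233 115 -10 0
```

```text
-5 [[161.0, 49.0], [193.0, 48.0], [283.0, 90.0]]
-10 [[204.0, 48.0], [238.0, 48.0], [284.0, 90.0]]
60 [55, 68, 202, 233, 264, 279]
90 [61, 74, 204, 235]
130 [69, 81, 208, 238]
TCP now, rack frame: [ -37.1 -256.4  112.7] target world [ 576.7 -296.1  115. ] [-0.72  0.79  1.12  0.12  1.36  0.69]
shift first, in tool units: [ 0.08 -0.94  0.07] then turn: [ 0.02  0.   -0.02]
shift in final frame: [ 0.08 -0.94  0.07]
```

The slate now leans about 10° on its rest: top edge at columns 202–233, predicted 204–238. I centre the gripper on it and close.

>>> step_arm(increments=[{"dx": 0,"dy": -0.31,"dz": 0,"wx": 0,"wy": 0,"wz": 0},{"dx": 0,"dy": -0.31,"dz": 0,"wx": 0,"wy": 0,"wz": 0},{"dx": 0,"dy": -0.3,"dz": 0,"wx": 0,"wy": 0,"wz": 0},{"dx": 0,"dy": 0,"dz": 0,"wx": 0,"wy": 0,"wz": 0}])

```text
time_s: 9.6
eef_pos: [575.0, -295.8, 117.3]
ee_rot: [-0.086, 0.994, 0.064, -0.006]
force: [-0.2, -0.7, -0.1]
grip_width: 0.701
grip_force: 0.0
```

>>> step_arm(increments=[{"dx": 0,"dy": 0,"dz": 0,"wx": 0,"wy": 0,"wz": 0},{"dx": 0,"dy": 0,"dz": 0,"wx": 0,"wy": 0,"wz": 0},{"dx": 0,"dy": 0,"dz": 0,"wx": 0,"wy": 0,"wz": 0},{"dx": 0,"dy": 0,"dz": 0,"wx": 0,"wy": 0,"wz": 0},{"dx": 0,"dy": 0,"dz": 0,"wx": 0,"wy": 0,"wz": 0}], fingers=0, squeeze=30)

```text
time_s: 10.1
eef_pos: [574.7, -296.6, 116.8]
ee_rot: [-0.087, 0.994, 0.064, -0.006]
force: [-0.7, 4.5, 2.8]
grip_width: 0.09
grip_force: 29.5
```

```bash
python3 chk.py; python3 to.py 4 -233 115 -10 0
```

```text
-5 [[261.0, 49.0], [295.0, 49.0], [328.0, 90.0]]
-10 [[305.0, 49.0], [340.0, 48.0], [328.0, 90.0]]
60 [114, 128, 278, 288, 302, 333, 337, 344]
90 [119, 132, 279, 289, 302, 333]
130 [126, 137, 280, 290, 303, 333]
TCP now, rack frame: [ -37.  -233.2  116.8] target world [ 615.3 -291.1  115. ] [-0.7   0.76  1.17  0.12  1.34  0.71]
shift first, in tool units: [1.64 0.   0.07] then turn: [ 0.    0.   -0.02]
shift in final frame: [1.64 0.   0.07]
```

>>> step_arm(increments=[{"dx": 0.2,"dy": 0,"dz": 0,"wx": 0,"wy": 0,"wz": 0},{"dx": 0.2,"dy": 0,"dz": 0,"wx": 0,"wy": 0,"wz": 0},{"dx": 0.2,"dy": 0,"dz": 0,"wx": 0,"wy": 0,"wz": 0},{"dx": 0.2,"dy": 0,"dz": 0,"wx": 0,"wy": 0,"wz": 0},{"dx": 0.2,"dy": 0,"dz": 0,"wx": 0,"wy": 0,"wz": 0}])

```text
time_s: 10.65
eef_pos: [598.5, -293.5, 117.0]
ee_rot: [-0.087, 0.994, 0.064, -0.008]
force: [-10.8, 5.7, 7.8]
grip_width: 0.089
grip_force: 30.4
```

>>> step_arm(increments=[{"dx": 0.1,"dy": 0,"dz": 0,"wx": 0,"wy": 0,"wz": 0},{"dx": 0.1,"dy": 0,"dz": 0,"wx": 0,"wy": 0,"wz": 0},{"dx": 0.1,"dy": 0,"dz": 0,"wx": 0,"wy": 0,"wz": 0},{"dx": 0.05,"dy": 0,"dz": 0,"wx": 0,"wy": 0,"wz": 0}])

```text
time_s: 11.05
eef_pos: [607.2, -292.3, 117.0]
ee_rot: [-0.087, 0.994, 0.064, -0.008]
force: [-10.9, 5.6, 8.0]
grip_width: 0.089
grip_force: 30.3
```

>>> step_arm(increments=[{"dx": 0.08,"dy": 0,"dz": 0,"wx": 0,"wy": 0,"wz": 0},{"dx": 0.08,"dy": 0,"dz": 0,"wx": 0,"wy": 0,"wz": 0},{"dx": 0,"dy": 0,"dz": 0,"wx": 0,"wy": 0,"wz": 0}])

```text
time_s: 11.35
eef_pos: [611.3, -291.8, 117.0]
ee_rot: [-0.087, 0.994, 0.064, -0.007]
force: [-8.9, 5.7, 7.2]
grip_width: 0.089
grip_force: 30.3
```

```bash
python3 to.py 4 -233 115 -10 0
```

```text
TCP now, rack frame: [-1.000e-01 -2.332e+02  1.170e+02] target world [ 615.3 -291.1  115. ] [-0.66  0.83  1.05  0.12  1.4   0.75]
shift first, in tool units: [0.16 0.01 0.08] then turn: [-0.    0.03 -0.02]
shift in final frame: [0.16 0.01 0.08]
```

>>> step_arm(increments=[{"dx": 0.06,"dy": 0,"dz": 0,"wx": 0,"wy": 0,"wz": 0},{"dx": 0.06,"dy": 0,"dz": 0,"wx": 0,"wy": 0,"wz": 0},{"dx": 0,"dy": 0,"dz": 0,"wx": 0,"wy": 0,"wz": 0}])

```text
time_s: 11.65
eef_pos: [614.2, -291.4, 117.0]
ee_rot: [-0.087, 0.994, 0.064, -0.007]
force: [-8.7, 5.5, 6.9]
grip_width: 0.089
grip_force: 30.3
```

>>> step_arm(increments=[{"dx": 0.06,"dy": 0,"dz": 0,"wx": 0,"wy": 0,"wz": 0},{"dx": 0,"dy": 0,"dz": 0,"wx": 0,"wy": 0,"wz": 0}])

```text
time_s: 11.85
eef_pos: [615.7, -291.2, 117.0]
ee_rot: [-0.087, 0.994, 0.064, -0.007]
force: [-8.8, 5.8, 7.8]
grip_width: 0.091
grip_force: 30.3
```

```bash
python3 to.py 4 -233 115 -10 0
```

```text
TCP now, rack frame: [   4.3 -233.1  117. ] target world [ 615.3 -291.1  115. ] [-0.65  0.83  1.03  0.12  1.41  0.76]
shift first, in tool units: [-0.01  0.01  0.08] then turn: [-0.    0.03 -0.02]
shift in final frame: [-0.01  0.01  0.08]
```

>>> step_arm(increments=[{"dx": 0.06,"dy": 0,"dz": 0,"wx": 0,"wy": 0,"wz": 0},{"dx": 0,"dy": 0,"dz": 0,"wx": 0,"wy": 0,"wz": 0}])

```text
time_s: 12.05
eef_pos: [617.2, -291.0, 117.0]
ee_rot: [-0.087, 0.994, 0.064, -0.007]
force: [-8.3, 6.1, 7.1]
grip_width: 0.089
grip_force: 30.4
```

>>> step_arm(increments=[{"dx": 0.06,"dy": 0,"dz": 0,"wx": 0,"wy": 0,"wz": 0},{"dx": 0,"dy": 0,"dz": 0,"wx": 0,"wy": 0,"wz": 0}])

```text
time_s: 12.25
eef_pos: [618.4, -290.8, 117.0]
ee_rot: [-0.087, 0.994, 0.064, -0.008]
force: [-10.4, 5.8, 7.3]
grip_width: 0.086
grip_force: 30.4
```

>>> step_arm(increments=[{"dx": 0.06,"dy": 0,"dz": 0,"wx": 0,"wy": 0,"wz": 0},{"dx": 0,"dy": 0,"dz": 0,"wx": 0,"wy": 0,"wz": 0}])

```text
time_s: 12.45
eef_pos: [618.5, -290.8, 117.0]
ee_rot: [-0.088, 0.994, 0.064, -0.01]
force: [-21.7, 6.3, 10.9]
grip_width: 0.094
grip_force: 30.9
```

```bash
python3 - <<'E'
from geo import *
p,r=cur(); c=eyes.capture("wrist"); f=c["frame"]
s=eyes.capture("top")["frame"][145:275,235:475]
cv2.imwrite("pics/m3.png",np.hstack([cv2.resize(f,(400,300)),cv2.copyMakeBorder(cv2.resize(s,(400,217),interpolation=2),0,83,0,0,0)]))
E
```

```text
(no output)
```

View pics/m3.png

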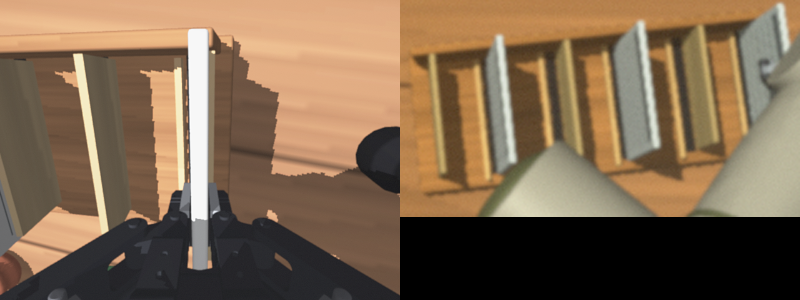

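The force jumped and the TCP stopped, and the picture shows the slate reaching the stop wall at (200,30). I've now used all my views, so I'll release and verify numerically.

>>> step_arm(increments=[{"dx": 0,"dy": 0,"dz": 0,"wx": 0,"wy": 0,"wz": 0},{"dx": 0,"dy": 0,"dz": 0,"wx": 0,"wy": 0,"wz": 0},{"dx": 0,"dy": 0,"dz": 0,"wx": 0,"wy": 0,"wz": 0},{"dx": 0,"dy": 0,"dz": 0,"wx": 0,"wy": 0,"wz": 0},{"dx": 0,"dy": 0,"dz": 0,"wx": 0,"wy": 0,"wz": 0}], fingers=45)

```text
time_s: 13.05
eef_pos: [621.2, -291.3, 116.6]
ee_rot: [-0.086, 0.994, 0.064, -0.006]
force: [0.5, -0.1, 0.2]
grip_width: 0.525
grip_force: 0.0
```

>>> step_arm(increments=[{"dx": 0,"dy": 0,"dz": -0.4,"wx": 0,"wy": 0,"wz": 0},{"dx": 0,"dy": 0,"dz": -0.8,"wx": 0,"wy": 0,"wz": 0},{"dx": 0,"dy": 0,"dz": -0.8,"wx": 0,"wy": 0,"wz": 0},{"dx": 0,"dy": 0,"dz": -0.8,"wx": 0,"wy": 0,"wz": 0},{"dx": 0,"dy": 0,"dz": -0.8,"wx": 0,"wy": 0,"wz": 0}])

```text
time_s: 13.55
eef_pos: [623.2, -306.8, 207.1]
ee_rot: [-0.086, 0.994, 0.064, -0.005]
force: [0.1, -1.2, 0.0]
grip_width: 0.53
grip_force: 0.0
```

>>> step_arm(increments=[{"dx": -0.8,"dy": 0.4,"dz": -0.6,"wx": 0,"wy": 0,"wz": 0},{"dx": -0.8,"dy": 0.4,"dz": -0.6,"wx": 0,"wy": 0,"wz": 0},{"dx": -0.8,"dy": 0.4,"dz": -0.6,"wx": 0,"wy": 0,"wz": 0},{"dx": -0.8,"dy": 0.4,"dz": -0.6,"wx": 0,"wy": 0,"wz": 0},{"dx": -0.8,"dy": 0.4,"dz": -0.6,"wx": 0,"wy": 0,"wz": 0}])

```text
time_s: 14.05
eef_pos: [531.1, -381.6, 272.2]
ee_rot: [-0.086, 0.994, 0.064, -0.005]
force: [-1.2, 0.6, 0.3]
grip_width: 0.527
grip_force: 0.0
```

```bash
cat > ver.py <<'E'
from geo import *
v=np.load("rack.npy"); C={}
for n in("top","scene"):
    c=C[n]=eyes.capture(n); cv2.imwrite(f"pics/f_{n}.png",c["frame"]); W=[]
    for o in eyes.landmark_of(n,"slate")[:4]:
        q=Ro.from_euler("z",-v[2]).apply(w(c,o["point"])-[v[0],v[1],0]); print(n,round(o["p"],2),q.round(1))
    for o in eyes.cut_out(n,"slate")[:4]:
        ys,xs=np.nonzero(o["mask"]); print(n,"mask",round(o["p"],2),xs.min(),xs.max(),ys.min(),ys.max(),cv2.boxPoints(cv2.minAreaRect(np.c_[xs,ys].astype(np.float32))).round(1).tolist())
    for k in(1,3,5):
        y=-220+88*(k-1)+4; P=slatepts([v[4],y,18,np.radians(-10)],1)[:2].tolist()+slatepts([v[4],y,18,np.radians(-10)],-1)[:2].tolist()
        print(n,"slot",k,"pred top corners far/near",proj(c,toworld(v,P)).round(1).tolist())
p,r=cur(); c=eyes.capture("wrist"); cv2.imwrite("pics/f_wrist.png",c["frame"])
np.savez("w6.npz",p=p,q=r.as_quat(),T=c["tool_from_camera"],k=[c["fx"],c["fy"],c["cx"],c["cy"]])
E
python3 ver.py
```

```text
top 0.96 [-257.   231.     4.4]
top 0.73 [  21.3 -216.9   13.3]
top 0.66 [ 21.  137.1  19.3]
top 0.62 [ 17.8 -34.6  18.7]
top mask 0.66 286 303 166 248 [[284.5, 166.8000030517578], [296.0, 165.6999969482422], [303.8999938964844, 247.10000610351562], [292.3999938964844, 248.3000030517578]]
top mask 0.65 200 286 280 364 [[197.6999969482422, 325.29998779296875], [254.6999969482422, 276.3999938964844], [290.0, 317.5], [233.0, 366.5]]
top slot 1 pred top corners far/near [[461.3, 149.0], [464.9, 148.8], [472.5, 224.9], [476.1, 224.6]]
top slot 3 pred top corners far/near [[377.3, 157.8], [381.0, 157.6], [386.9, 234.2], [390.7, 233.8]]
top slot 5 pred top corners far/near [[292.4, 166.6], [296.3, 166.4], [300.5, 243.6], [304.4, 243.2]]
scene 0.85 [ 14.9 -37.3  23. ]
scene 0.81 [-260.4  232.5    5. ]
scene 0.71 [ 16.1 139.3  20.9]
scene 0.6 [  20.2 -212.2   16. ]
scene mask 0.97 389 465 257 295 [[388.0, 290.20001220703125], [390.8999938964844, 255.6999969482422], [467.70001220703125, 262.1000061035156], [464.79998779296875, 296.6000061035156]]
scene mask 0.93 274 340 227 299 [[266.6000061035156, 259.79998779296875], [331.6000061035156, 225.39999389648438], [355.79998779296875, 271.1000061035156], [290.8999938964844, 305.5]]
scene mask 0.91 179 241 184 236 [[176.10000610351562, 202.60000610351562], [231.89999389648438, 182.0], [245.89999389648438, 219.8000030517578], [190.10000610351562, 240.39999389648438]]
scene mask 0.61 221 286 203 266 [[216.60000610351562, 227.1999969482422], [277.1000061035156, 200.60000610351562], [296.5, 244.60000610351562], [236.10000610351562, 271.29998779296875]]
scene slot 1 pred top corners far/near [[179.9, 202.6], [178.3, 202.1], [234.5, 182.3], [232.8, 182.0]]
scene slot 3 pred top corners far/near [[222.6, 226.6], [220.6, 226.0], [278.9, 202.1], [276.8, 201.7]]
scene slot 5 pred top corners far/near [[276.1, 256.6], [273.5, 255.7], [333.3, 226.3], [330.6, 225.7]]
```

```bash
python3 - <<'E'
from geo import *
v=np.load("rack.npy"); c=eyes.capture("top"); g=c["frame"].astype(float).min(axis=2)
s=eyes.capture("scene"); gs=s["frame"].astype(float).min(axis=2)
def prof(cc,im,k,end):
    y=-216+88*(k-1); best=[]
    t=np.arange(-12,12.1,.5); X=[[v[4]+end*80+d,y-120*s10,18+120*c10] for d in t]
    q=proj(cc,toworld(v,X)).astype(np.float32)
    # max over small lateral window
    val=np.max([cv2.remap(im.astype(np.float32),q[:,0]+o,q[:,1],1).ravel() for o in np.arange(-3,3.1,.5)],axis=0)
    val=val*(-end); h=(val[:4].mean()+val[-4:].mean())/2
    i=np.flatnonzero((val[:-1]<h)&(val[1:]>=h)); return t[i].tolist(), val[[0,-1]].round().tolist()
for n,cc,im in(("top",c,g),("scene",s,gs)):
    for k in(1,3,5): print(n,k,"near",prof(cc,im,k,-1),"far",prof(cc,im,k,1))
E
```

```text
Traceback (most recent call last):
cv2.error: OpenCV(4.12.0) /io/opencv/modules/imgproc/src/imgwarp.cpp:1821: error: (-215:Assertion failed) ((map1.type() == CV_32FC2 || map1.type() == CV_16SC2) && map2.empty()) || (map1.type() == CV_32FC1 && map2.type() == CV_32FC1) in function 'remap'
```

```bash
python3 - <<'E'
from geo import *
v=np.load("rack.npy"); c=eyes.capture("top"); g=c["frame"].astype(float).min(axis=2)
s=eyes.capture("scene"); gs=s["frame"].astype(float).min(axis=2)
def prof(cc,im,k,end):
    y=-216+88*(k-1)
    t=np.arange(-12,12.1,.5); X=[[v[4]+end*80+d,y-120*s10,18+120*c10] for d in t]
    q=proj(cc,toworld(v,X))
    val=np.max([cv2.remap(im.astype(np.float32),np.float32(q[:,0]+o),np.float32(q[:,1]),1).ravel() for o in np.arange(-3,3.1,.5)],axis=0)
    val=val*(-end); h=(val[:4].mean()+val[-4:].mean())/2
    i=np.flatnonzero((val[:-1]<h)&(val[1:]>=h)); return t[i].tolist(), val[[0,-1]].round().tolist()
for n,cc,im in(("top",c,g),("scene",s,gs)):
    for k in(1,3,5): print(n,k,"near",prof(cc,im,k,-1),"far",prof(cc,im,k,1))
# top edge line of slates in scene: slope from masks
for o in eyes.cut_out("scene","slate")[:4]:
    m=o["mask"].astype(np.uint8); ct=max(cv2.findContours(m,0,2)[0],key=cv2.contourArea); print(cv2.approxPolyDP(ct,4,True).reshape(-1,2).tolist())
E
```

```text
top 1 near ([4.0], [60.0, 205.0]) far ([5.0], [-210.0, -78.0])
top 3 near ([1.0], [41.0, 207.0]) far ([1.5], [-211.0, -78.0])
top 5 near ([1.0], [42.0, 211.0]) far ([2.0], [-214.0, -82.0])
scene 1 near ([-0.5], [41.0, 170.0]) far ([9.0], [-168.0, -118.0])
scene 3 near ([-4.0], [67.0, 172.0]) far ([3.0], [-189.0, -149.0])
scene 5 near ([0.5], [68.0, 191.0]) far ([6.5], [-204.0, -81.0])
[[233, 184], [179, 202], [185, 227], [203, 238], [240, 217]]
[[278, 203], [222, 226], [232, 257], [248, 265], [285, 243]]
[[392, 259], [391, 289], [465, 294], [458, 262]]
[[331, 226], [275, 256], [282, 288], [303, 299], [339, 276]]
```

```bash
python3 -c "
from rig import finish_job; print(finish_job())"
```

```text
the job is handed in; nothing more can be done
None
```

I stood the slumped slate up in slot 1, leaning on its own back rest, slid it along until the force jumped at the stop, released it, and handed the job in at about 14 s; the final camera measurements fit it being home.

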